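Raise a board holder to its set marker and hold it there

ROBOT

A 6-joint arm with a two-finger parallel gripper is mounted at the origin on a cart in front of the work surface, level with it; the furniture and walls round the work are solid. World frame = base frame: x ahead of the robot, y to its left, z up, the work surface at z = 0. Lengths are in mm, angles in rad, forces in N, time in s.
With the tool pointing down it reaches from about 425 to 950 mm from the base axis. Payload 14.7 kg.
Tool frame: the origin (TCP) lies at the very end of the fingers, on their centre line; the grasp point (between the pads) lies 19 mm behind it; z points along the fingers, y is the line along which they close (so a half turn about z gives the same grasp; the last joint's range is limited). The gripper opens to 85 mm and grips with 20 to 120 N. Pads are 22 mm wide; open, the fingers measure 114 mm over their backs; the gripper's body (76 mm by 85 mm) begins 54 mm behind the grasp point. The pads swing forward as they close: fully open they stand 13 mm farther back than shut.
Start: joints at [1.074, 0.48, 1.596, -0, 1.065, -0.047], TCP at [282.587, 585.352, 231.297] pointing down, gripper open.
Joint ranges: [-2.75, 2.75], [-0.82, 2.05], [0.23, 2.67], [-1.56, 4.7], [0.09, 2.69], [-2.92, 2.92]. Speed limits (rad/s): [1.89, 1.89, 2.39, 3.01, 3.01, 3.01].

INTERFACE

Orientations are given as a rotation vector (axis times angle).
In Python, from station import arm gives the robot as it stands.
- The arm moves only by the tool jog_arm, never from a script. Its argument "moves" is text: rows parted by semicolons, each of 5 numbers parted by spaces: the shift along the tool's x, y, z in units of 50 mm (1.0 is 50 mm), then the turn about the tool's z in units of 6 degrees (1.0 is 6 degrees), then the finger opening in mm, from 0 to 85.4. In form: x y z twist fingers; .... A call has 1 to 12 rows; each row shifts and turns the commanded pose from where the row before left it, along the tool's axes as they then stand; what a row does not reach is not made up. A row lasts 1/10 s, in which the tool goes at most 50 mm and 8.59 degrees, less where a joint would pass 70% of its speed; a pose out of reach is approached as far as the arm can. A call is refused whole if a number of a shift passes 1 or a number of a turn 1, either way. A call with a gripper value outside its range is refused whole. The fingers move at their own pace and stop on an object; "force" is the grip in N (left out, the last holds). Time passes only in rows, so rows that do not move let the fingers close. It gives the time, the measured TCP pose, the force, the opening and the grip force at its end, in the units of the state.
- arm.get_obs(): the state, without advancing time (a new reading comes with each control period).
- arm.grab_frame(name): name is "scene" or "top"; returns (picture, depth): 420x560x3 uint8, blue, green, red; 420x560 float32, mm along the optical axis (not along the pixel's ray), 0 where there is no reading.
- arm.camera_model(name): a dict with "fx", "fy", "cx", "cy" (pixels), "rvec" (rotation vector, rad) and "tvec" (3), from world to camera coordinates, as OpenCV has them. Camera axes: x right, y down, z forward; pixel columns grow to the right and rows downward; lengths in mm; the calibration is good to about 2 mm. A picture is of the moment at which its call begins. camera_model takes no time and is no camera call.
- arm.finish_job(): hands the job in; it is judged then, once.
The state is a dict: "t": time; "joint_positions": joint angles; "qvel": joint speeds; "joint_efforts": joint torques, N m; "position": TCP position; "ee_rot": TCP orientation; "contact_force": force on the tool from outside, world axes, zero at the start; "torque": the same for the moment, N m; "grip_width": opening from 0.0 (shut) to 1.0 (fully open); "grasp_force": force on a finger pad.
Only numpy, scipy, OpenCV 4.12 (cv2) and the standard library are available. Lean on these libraries where they do the work, as an engineer would, in place of code of your own. Each camera call takes 0.05 s, during which the arm holds its last target. There are 200 camera calls.

TASK

The little board on the tilting holder must be looked at under the angle that the marker on the quadrant is set to. Loosen the wing knob that clamps the stay's slide about a quarter turn (counter-clockwise), then lift the carrier by its front bar until its pointer stands at the set marker, and finish there still holding the bar steady with the clamp left loose: I shall tighten it myself. Do not force the carrier up against the clamp, and leave the marker and the things lying round about as they are.

Things in the scene. Friction and masses are not known exactly. Their poses are not given: they have to be found in the camera images.
- holder: Tilting board holder, fixed on a plywood riser (top 60 mm above the worktop): grey base plate 204 x 168 mm, two hinge cheeks at its rear. Origin at its underside; +x to its rear, -x to its front (lift-bar side), y to its left, z up. On its right (y -90 mm) lies the stay's guide rail; on its left (y +52) stands the quadrant, an upright aluminium arc of 100 mm radius graduated every 10 degrees.
- hinge (a point): Middle of the carrier's hinge axis, which runs along the holder's y, 75 mm above and 75 mm behind the holder's origin (x +75, z +75); the point's axes are the holder's. Bar, pointer and set marker all turn about this axis.
- carrier (a joint): Tilt of the board carrier, rad: 0 = folded down level on its rest posts; grows as its front is lifted up and back; stop at 0.9. Aluminium frame 70 mm wide reaching 136 mm forward of the hinge, a small circuit board in it, about 0.5 kg in all. A flat stay on its right drags the slide up to 83 mm rearward. About 3 N at the bar lift it; clamp loose, it falls shut when let go.
- lift_bar: Round black lift bar of the carrier, 12 mm thick, 60 mm long along y (52 clear between its two arms), 170 mm forward of the hinge axis. Origin at the bar's middle, 75 mm above the holder's underside when folded down; axes then equal the holder's and turn with the carrier. 28 mm free behind the bar before the frame, nothing in front; the base plate (14 mm high) is below.
- pointer (a point): Tip of the carrier's pointer, a small dark blade on its left side that sweeps over the quadrant's rim, 116 mm from the hinge axis; the point's axes turn with the carrier (equal to the holder's when folded down).
- mark (a point): Mark of the set marker, also 116 mm from the hinge axis, just outside the ridge of the marker: a small black saddle, 18 x 18 x 10 mm, on the quadrant's rim, held by a little steel screw on its outer side. With the carrier at the marked angle, pointer and mark coincide and their axes agree. The marker does not block the carrier.
- set_marker (a joint): Angle of the set marker, rad, on the same scale as carrier: the tilt wanted (0.42 to 0.75). It stays where it was set.
- wing_knob (a joint): Turn of the clamp screw's black wing knob, rad: 0 to 0.2 = clamped tight; grows counter-clockwise seen from above = loosening; the slide is quite free from 0.8 on; stop at 2.6. Stiff, up to 0.25 N m, and stays where it is left.
- knob_grip (a point): Middle of the knob's wing, on its vertical axis, 72 mm above the holder's underside. Wing 12 mm thick, 44 long, 24 high (60 to 84 mm above the underside); the point's y lies along the wing, grip across its x; it turns with the knob. The knob stands on the slide, a dark block 42 x 34 mm, top 46 mm high, at the holder's right front; the carrier's edge is 55 mm from the knob's axis.
- bottle: Bystander: a white squeeze bottle with a red spout, 52 mm across and 172 tall, on the worktop right of the riser.
- spool: Bystander: a small spool of solder, about 60 x 75 x 36 mm, on the worktop at the front left.
- snips: Bystander: a pair of red-handled flush cutters, 126 x 56 x 10 mm, on the worktop at the front left.
- driver: Bystander: a red-handled screwdriver, 160 mm long, on the right end of the riser.
- tub: Bystander: an open beige tub, 67 mm across and 42 high, on the right rear of the riser.
- tweezers: Bystander: steel tweezers, 120 mm long, on the right end of the riser.
- relay: Bystander: a small plug-in relay with a grey cover, 22 x 29 x 34 mm, taken off the board and standing on the right rear corner of the holder's base plate.
- tape: Bystander: a roll of black tape, 58 mm across and 19 high, lying on the left end of the riser.

How it is judged:
By the outcome, as a careful person would: the job done as asked, in the order asked, and still so for the second after the job is handed in, while the arm keeps its last pose, push and grip.
It also fails if it takes over 51 s, if anything falls off the work surface, if the arm or the gripper's body presses on something with over 40 N, if the wrist force passes 120 N, or if a joint passes its speed limit or range.

## Working session

There is one attempt and no reset: what is moved stays moved. The work goes in short steps, Python scripts to look and compute and a tool call to move; the robot and the scene stay as the last step left them, time stands still between calls to the robot, and variables do not carry over. Pictures are saved under pics/ and viewed, at most 10 in all, crops included, and the job is handed in when it is done.

Besides the shell and the picture viewer there is one more tool, called after "Emit:" as name(argument=value, ...) on one line, values as JSON. jog_arm: Moves the arm, as the interface text tells. Its arguments: {"type":"object","properties":{"moves":{"type":"string"},"force":{"type":"number"}},"required":["moves"]}

```bash
mkdir -p pics; cat > h.py <<'E'
import numpy as np, cv2
from station import arm
def cam(n):
    m=arm.camera_model(n); R=cv2.Rodrigues(np.array(m["rvec"],float))[0]; return m,R,np.array(m["tvec"],float).ravel()
def ray(n,u,v):
    m,R,t=cam(n); d=R.T@np.array([(u-m["cx"])/m["fx"],(v-m["cy"])/m["fy"],1]); return -R.T@t,d
def onz(n,u,v,z):
    o,d=ray(n,u,v); return o+d*(z-o[2])/d[2]
def pt(n,u,v,dep):
    o,d=ray(n,u,v); return o+d*dep
def proj(n,p):
    m,R,t=cam(n); c=R@np.array(p,float)+t; return np.array([m["fx"]*c[0]/c[2]+m["cx"],m["fy"]*c[1]/c[2]+m["cy"]])
def cloud(n,D):
    m,R,t=cam(n); v,u=np.mgrid[:D.shape[0],:D.shape[1]]
    c=np.stack([(u-m["cx"])/m["fx"]*D,(v-m["cy"])/m["fy"]*D,D],-1); return (c-t)@R
E
python3 - <<'E'
from h import *
for n in("scene","top"):
    I,D=arm.grab_frame(n); np.savez(n+"0.npz",I=I,D=D); cv2.imwrite(f"pics/{n}0.png",I)
    m,R,t=cam(n); print(n,m["fx"],m["cx"],m["cy"],(-R.T@t).round(),R.round(2).tolist())
o=arm.get_obs(); print(o)
E
```

```text
scene 478.386794140605 274.7189643691287 213.07502130389028 [-247. -835.  987.] [[0.77, -0.63, -0.02], [-0.38, -0.44, -0.81], [0.51, 0.64, -0.58]]
top 514.0688175489341 279.92053079467775 217.24162406210112 [ 226.  183. 1586.] [[0.0, -1.0, -0.0], [-0.98, 0.0, -0.2], [0.2, 0.0, -0.98]]
{'t': 0.1, 'joint_positions': array([ 1.07442492e+00,  4.80774508e-01,  1.59682308e+00,  1.55568720e-05,
        1.06507905e+00, -4.66117953e-02]), 'qvel': array([-1.89407086e-04, -3.55402902e-03, -9.02219884e-04,  5.86484042e-04,
       -1.25384689e-03, -1.89327157e-06]), 'joint_efforts': array([ 1.51729451e-03, -9.52251720e+01, -4.31043828e+01, -1.30328663e-04,
        5.01815724e-03,  3.40379415e-05]), 'position': array([282.39411967, 585.04119438, 230.7285107 ]), 'ee_rot': array([-7.00484925e-01, -3.06219102e+00,  1.63447062e-03]), 'contact_force': array([ 0.13865216, -0.0801797 ,  0.1690206 ]), 'torque': array([0.03994089, 0.03738937, 0.03016992]), 'grasp_force': 0.0, 'grip_width': 0.9991520194495555}
```

View pics/scene0.png

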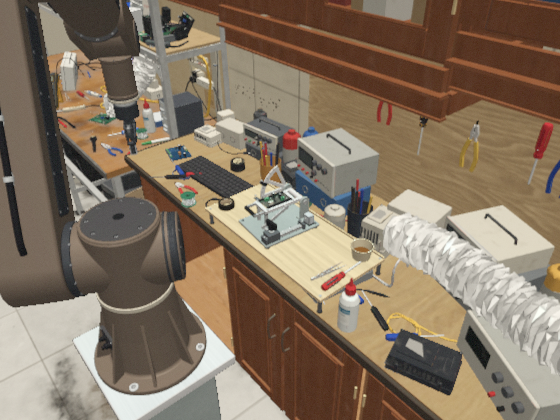

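View pics/top0.png

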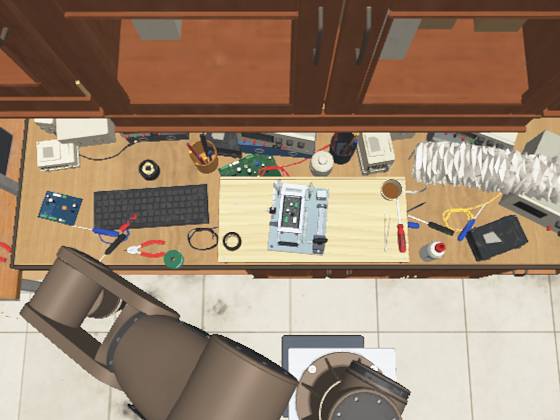

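The scene view has the holder at about (280,215) and the top view at about (298,218). In the top view the board is at (292,210), the base spans (268–328, 183–255), and the knob is probably at (320,240). I'll enlarge both.

```bash
python3 - <<'E'
from h import *
a=np.load("top0.npz"); b=np.load("scene0.npz")
A=cv2.resize(a["I"][170:265,255:340],None,fx=6,fy=6,interpolation=cv2.INTER_CUBIC)
B=cv2.resize(b["I"][175:255,230:330],None,fx=7,fy=7,interpolation=cv2.INTER_CUBIC)
cv2.imwrite("pics/topc.png",A); cv2.imwrite("pics/scenec.png",B)
P=cloud("top",a["D"])
for (u,v) in[(298,218),(230,190),(250,255),(272,250),(320,238),(295,205),(290,243)]: print(u,v,P[v,u].round())
E
```

```text
298 218 [513. 135. 150.]
230 190 [622. 340.  48.]
250 255 [ 226.  183. 1586.]
272 250 [432. 210.  75.]
320 238 [463.  69. 102.]
295 205 [549. 143. 160.]
290 243 [443. 157. 136.]
```

View pics/topc.png

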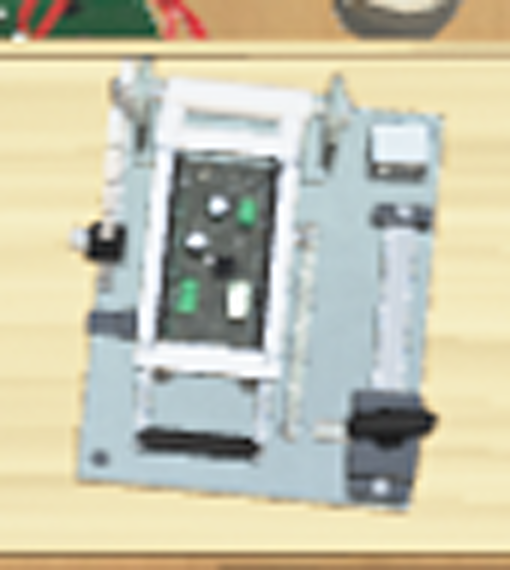

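View pics/scenec.png

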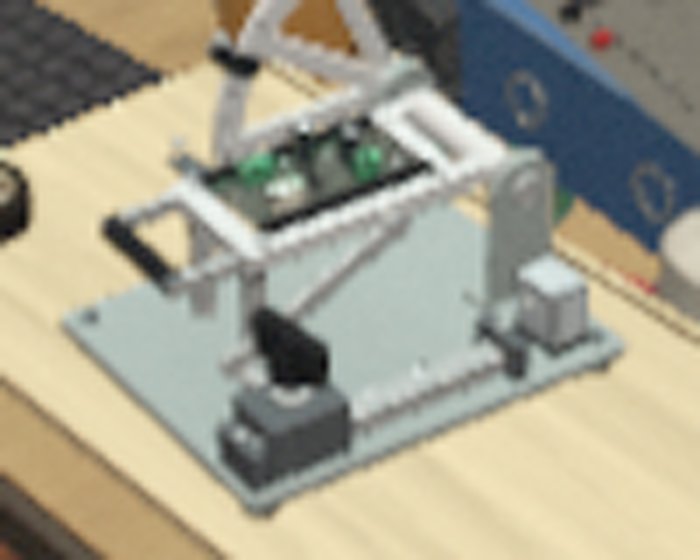

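Top crop (crop pixels, 6x): base corners are at FL (78,482), FR (408,510) and RR (440,112). The black bar runs (137,440)–(260,447), the wing runs (350,427)–(437,421), and the black set marker is at (103,240). In the scene crop (7x) the marker is at (235,60), the bar at (140,250), and the wing at (290,345).

```bash
cat > m.py <<'E'
from h import *
a=np.load("top0.npz"); b=np.load("scene0.npz")
T=lambda x,y:(255+(x+.5)/6-.5,170+(y+.5)/6-.5); S=lambda x,y:(230+(x+.5)/7-.5,175+(y+.5)/7-.5)
FL,FR,RR=[onz("top",*T(*p),74) for p in((78,480),(408,508),(440,114))]
print("corners",FL.round(1),FR.round(1),RR.round(1),"w",np.linalg.norm(FL-FR),"l",np.linalg.norm(FR-RR))
yaw1=np.arctan2(*(RR-FR)[[1,0]]); d=FL-FR; yaw2=np.arctan2(-d[0],d[1]); print("yaw",yaw1,yaw2)
# black mask centroids, top
hsv=cv2.cvtColor(a["I"],cv2.COLOR_BGR2HSV)
def blob(I,u0,u1,v0,v1,th):
    g=I[v0:v1,u0:u1].max(2); m=(g<th).astype(np.uint8); n,l,s,c=cv2.connectedComponentsWithStats(m)
    k=1+np.argmax(s[1:,4]); ys,xs=np.nonzero(l==k); r=cv2.minAreaRect(np.stack([xs+u0,ys+v0],1).astype(np.float32))
    return (c[k]+[u0,v0]).round(2),s[k,4],r
B=blob(a["I"],275,302,238,250,95); K=blob(a["I"],311,332,235,246,60); M=blob(a["I"],267,278,204,216,80)
print(B,K,M)
print("bar",onz("top",*B[0],135+3),"knob",onz("top",*K[0],140),"mark low/high",onz("top",*M[0],180),onz("top",*M[0],220))
B=blob(b["I"],243,257,204,218,70); K=blob(b["I"],264,278,217,232,50); M=blob(b["I"],258,270,179,188,70)
print(B,K,M)
print("bar",onz("scene",*B[0],135),"knob",onz("scene",*K[0],132),"mark",onz("scene",*M[0],180),onz("scene",*M[0],220))
E
python3 m.py
```

```text
corners [432.8 222.8  74. ] [418.9  60.   74. ] [619.3  40.6  74. ] w 163.34334100354738 l 201.29303876638116
yaw -0.09658388222189516 -0.08527804239181974
(array([287.6 , 243.42]), np.int32(62), ((287.5098876953125, 243.40098571777344), (19.2042179107666, 3.2836227416992188), 5.710592269897461)) (array([318.83, 240.66]), np.int32(53), ((319.5, 241.0), (6.0, 13.0), 90.0)) (array([272.35, 210.13]), np.int32(23), ((272.5, 209.5), (5.0, 5.0), 90.0))
bar [441.74459091 164.22780325 138.        ] knob [449.36366771  75.4307668  140.        ] mark low/high [529.56882063 207.18955559 180.        ] [520.94151352 206.49557678 220.        ]
(array([248.76, 210.04]), np.int32(25), ((248.75001525878906, 210.25001525878906), (9.899494171142578, 2.1213202476501465), 45.0)) (array([271.1 , 225.01]), np.int32(67), ((271.5, 224.5), (9.0, 9.0), 90.0)) (array([263.36, 183.5 ]), np.int32(14), ((263.300048828125, 183.60000610351562), (5.375871658325195, 2.2135939598083496), 18.43494987487793))
bar [445.71743061 166.43713748 135.        ] knob [452.34509986  64.26239903 132.        ] mark [532.40308038 201.30286637 180.        ] [493.77195312 149.90761456 220.        ]
```

```bash
cat >> h.py <<'E'
def dark(I,u0,u1,v0,v1,hi):
    g=np.clip(hi-I[v0:v1,u0:u1].max(2).astype(float),0,None); v,u=np.mgrid[v0:v1,u0:u1]; w=g/g.sum()
    c=np.array([(w*u).sum(),(w*v).sum()]); d=np.stack([u-c[0],v-c[1]]); C=np.einsum('ijk,ljk,jk->il',d,d,w); e,V=np.linalg.eigh(C); return c,V[:,1],np.sqrt(e*12)
def tri(u,v):
    A=[];b=[]
    for n,p in(("top",u),("scene",v)):
        o,d=ray(n,*p); d/=np.linalg.norm(d); Q=np.eye(3)-np.outer(d,d); A.append(Q); b.append(Q@o)
    x=np.linalg.lstsq(np.vstack(A),np.hstack(b),rcond=None)[0]; return x,[np.linalg.norm(Q@x-q) for Q,q in zip(A,b)]
E
python3 - <<'E'
from h import *
a=np.load("top0.npz")["I"]; b=np.load("scene0.npz")["I"]
for nm,r,s,z in(("knob",(311,330,237,244),(264,278,217,231),140),("bar",(276,300,240,247),(243,257,204,217),137),("mark",(269,276,206,214),(259,269,179,188),185)):
    c,ax,l=dark(a,*r,110); c2,ax2,l2=dark(b,*s,100)
    p,q=[onz("top",*(c+k*ax*5),z) for k in(-1,1)]
    print(nm,c.round(1),l.round(1),onz("top",*c,z).round(1),"dir",np.arctan((q-p)[0]/(q-p)[1]).round(3),c2.round(1),l2.round(1),[x for x in tri(c,c2)])
o=arm.get_obs(); print(cv2.Rodrigues(o["ee_rot"])[0].round(3))
P=cloud("top",np.load("top0.npz")["D"])
print(a[237:245,309:332].max(2)); print(P[236:246,309:331,2].round().astype(int))
E
```

```text
knob [319.3 240.5] [ 5.3 12.7] [449.8  74.1 140. ] dir -0.063 [271. 225.] [ 6.4 11.8] [array([454.31502483,  71.67509862, 126.126805  ]), [np.float64(2.6883411005536066), np.float64(2.6883411005540223)]]
bar [287.9 243.4] [ 3.1 18.9] [441.9 163.4 137. ] dir 0.091 [249.  210.3] [ 2.5 10.9] [array([442.88673909, 162.86065756, 136.76934691]), [np.float64(1.1159435388860321), np.float64(1.1159435388859822)]]
mark [272.3 210.5] [5.  5.9] [527.5 207.4 185. ] dir -0.154 [263.3 183.5] [2.4 6.1] [array([531.87994674, 205.92686589, 177.31508256]), [np.float64(3.136554946441588), np.float64(3.1365549464410245)]]
[[-0.901  0.435 -0.001]
 [ 0.435  0.901 -0.001]
 [ 0.    -0.001 -1.   ]]
[[205 205 209 214 153 106 123 124 122 116 114 116 115 115 114 116 158 231
  244 242 240 240 240]
 [206 207 208 207 140  75  91  91  78  46  37  62  58  63  71  72  72 161
  229 243 242 241 241]
 [197 199 201 175 104  39  43  45  46  49  50  50  50  50  50  47  47  38
  108 224 241 239 238]
 [191 189 188 133  48  49  57  57  59  60  61  59  61  61  63  60  61  50
  129 226 239 237 236]
 [221 223 227 157  29  46  48 
[... 809 characters left out ...]
 62   59]
 [  89   96   73  139  142  144  146  140  144  143  146  143  139  142
   149  142  147  142  141   54   60   65]
 [  99   99   93  137  144  140  143  145  142  138  141  138  148  140
   145  147  143  145   67   59   64   58]
 [  99   95  102  131  138  143  138  139  143  139  140  136  140  142
   135  138  138  133   61   63   59   59]
 [ 101  102   97  101  125  122  123  127  132  134  133  130  132  122
   105  103   59   54   60   62   57   57]
 [  76   76   71   77  103  107  104  108  121  123  124  122  122   96
   106  104   56   56   62   58   56   58]
 [  73   76   72   83  105  101  101  103 1586  103  108  108  101  107
   102  103   51   60   62   58   61   57]]
```

Emit:
jog_arm(moves="-0.312 -0.323 0 0 60; -0.312 -0.323 0 0 45; -0.312 -0.323 0 0 40; -0.312 -0.323 0 0 40; -0.312 -0.323 0 0 40; -0.312 -0.323 0 0 40; -0.312 -0.323 0 0 40; -0.312 -0.323 0 0 40; -0.312 -0.323 0 0 40; -0.312 -0.323 0 0 40; -0.312 -0.323 0 0 40; -0.312 -0.323 0 0 40", force=40)

```text
t: 1.3
position: [366.9, 328.4, 231.1]
ee_rot: [-0.7, -3.062, 0.001]
contact_force: [0.5, 0.0, -0.2]
grip_width: 0.47
grasp_force: 0.0
```

Emit:
jog_arm(moves="-0.312 -0.323 0 0 40; -0.312 -0.323 0 0 40; -0.312 -0.323 0 0 40; -0.312 -0.323 0 0 40; -0.312 -0.323 0 0 40; -0.312 -0.323 0 0 40; -0.312 -0.323 0 0 40; -0.312 -0.323 0 0 40; -0.312 -0.323 0 0 40; -0.312 -0.323 0 0 40; -0.312 -0.323 0 0 40; -0.312 -0.323 0 0 40")

```text
t: 2.5
position: [451.2, 72.6, 231.2]
ee_rot: [-0.701, -3.062, 0.0]
contact_force: [0.7, 0.3, -1.1]
grip_width: 0.471
grasp_force: 0.0
```

Emit:
jog_arm(moves="0 0 0 1 40; 0 0 0 1 40; 0 0 0 1 40; 0 0 0 1 40; 0 0 0 1 40; 0 0 0 1 40; 0 0 0 1 40; 0 0 0 1 40; 0 0 0 1 40; 0 0 0 1 40; 0 0 0 0.1 40; 0 0 0 0 40")

```text
t: 3.7
position: [451.1, 73.5, 231.2]
ee_rot: [-2.147, -2.293, 0.0]
contact_force: [-0.0, -0.2, -0.0]
grip_width: 0.468
grasp_force: 0.0
```

Emit:
jog_arm(moves="0 0 0.33 0 40; 0 0 0.33 0 40; 0 0 0.33 0 40; 0 0 0.33 0 40; 0 0 0 0 40")

```text
t: 4.2
position: [450.0, 73.4, 163.8]
ee_rot: [-2.146, -2.292, 0.004]
contact_force: [0.2, -0.9, -0.0]
grip_width: 0.47
grasp_force: 0.0
```

```bash
python3 - <<'E'
from h import *
C=[]
for n,(u,v) in(("scene",(272,215)),("top",(312,235))):
    I,D=arm.grab_frame(n); np.savez(n+"1.npz",I=I,D=D); C.append(cv2.resize(I[v-35:v+35,u-28:u+28],None,fx=7,fy=7,interpolation=cv2.INTER_CUBIC))
cv2.imwrite("pics/c1.png",np.hstack(C)); print(arm.get_obs()["position"])
E
```

```text
[451.15121215  73.52110173 165.4441921 ]
```

View pics/c1.png

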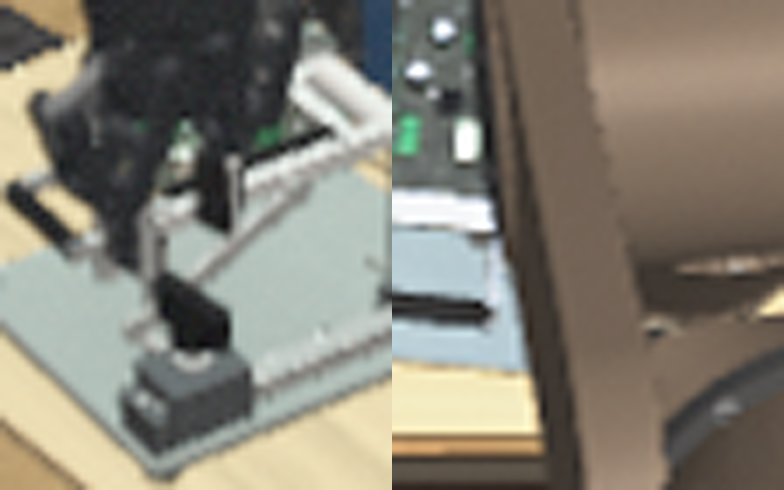

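The scene crop shows the open fingers straddling the wing from above: left tip at about (125,270), right tip at about (215,225), and wing centre at about (195,318). To check the centring, I'll overlay the projected wing box and fingertip points.

```bash
python3 - <<'E'
from h import *
I=np.load("scene1.npz")["I"]; u,v=272,215; f=10
C=cv2.resize(I[v-25:v+25,u-30:u+30],None,fx=f,fy=f,interpolation=cv2.INTER_CUBIC)
def dr(p,col):
    q=(proj("scene",p)-[u-30,v-25]+.5)*f-.5; cv2.circle(C,tuple(int(x) for x in q),3,col,-1)
ps=.065; ex=np.array([np.cos(ps),np.sin(ps),0]); ey=np.array([-ex[1],ex[0],0])
k=np.array([451.5,73,132])
for a in(-6,6):
  for b in(-22,22):
    for c in(-12,12): dr(k+a*ex+b*ey+[0,0,c],(0,0,255))
t=np.array([451.1,73.5,165.4])
for a in(-20,20):
  for b in(-11,11): dr(t+a*ex+b*ey,(255,0,255))
yw=-.092; hx=np.array([np.cos(yw),np.sin(yw),0]); hy=np.array([-hx[1],hx[0],0])
for b in(-26,26): dr(np.array([442.5,163.5,135])+b*hy,(0,255,255))
cv2.imwrite("pics/c2.png",C)
E
```

```text
(no output)
```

View pics/c2.png

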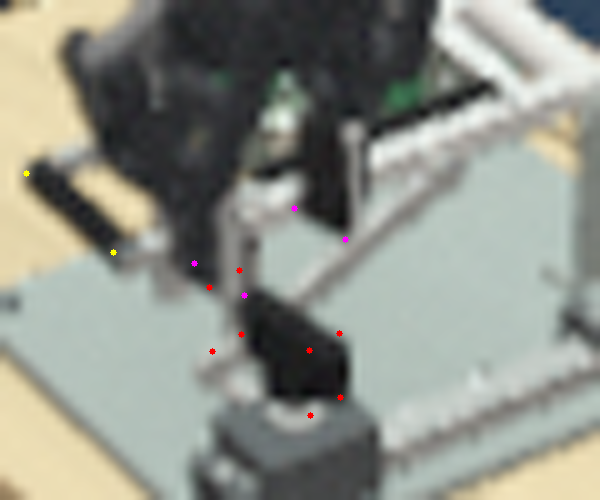

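Emit:
jog_arm(moves="-0.03 0.03 0.2 0 40; 0 0 0.2 0 40; 0 0 0.2 0 40; 0 0 0.2 0 40; 0 0 0.2 0 40; 0 0 0 0 40")

```text
t: 4.9
position: [451.9, 72.1, 113.8]
ee_rot: [-2.149, -2.29, 0.003]
contact_force: [0.5, 0.2, -0.5]
grip_width: 0.467
grasp_force: 0.0
```

Emit:
jog_arm(moves="0 0 0 0 24; 0 0 0 0 20; 0 0 0 0 18; 0 0 0 0 16; 0 0 0 0 16", force=20)

```text
t: 5.4
position: [454.3, 72.2, 115.8]
ee_rot: [2.149, 2.289, 0.003]
contact_force: [7.6, 0.6, -9.6]
grip_width: 0.228
grasp_force: 19.9
```

Emit:
jog_arm(moves="0 0 0 0 16; 0 0 0 0 16")

```text
t: 5.6
position: [454.4, 72.2, 115.8]
ee_rot: [2.149, 2.289, 0.003]
contact_force: [7.2, -0.6, -10.0]
grip_width: 0.23
grasp_force: 19.9
```

```bash
python3 - <<'E'
from h import *
o=arm.get_obs(); print({k:np.round(o[k],3) for k in("t","position","ee_rot","contact_force","torque","grip_width","grasp_force")})
I,D=arm.grab_frame("scene"); u,v=272,215; np.savez("scene2.npz",I=I,D=D)
cv2.imwrite("pics/c3.png",cv2.resize(I[v-25:v+25,u-30:u+30],None,fx=10,fy=10,interpolation=cv2.INTER_CUBIC))
E
```

```text
{'t': np.float64(5.6), 'position': array([454.357,  72.234, 115.788]), 'ee_rot': array([2.149, 2.289, 0.003]), 'contact_force': array([ 7.223, -0.627, -9.966]), 'torque': array([ 0.049, -1.097,  0.028]), 'grip_width': np.float64(0.23), 'grasp_force': np.float64(19.887)}
```

View pics/c3.png

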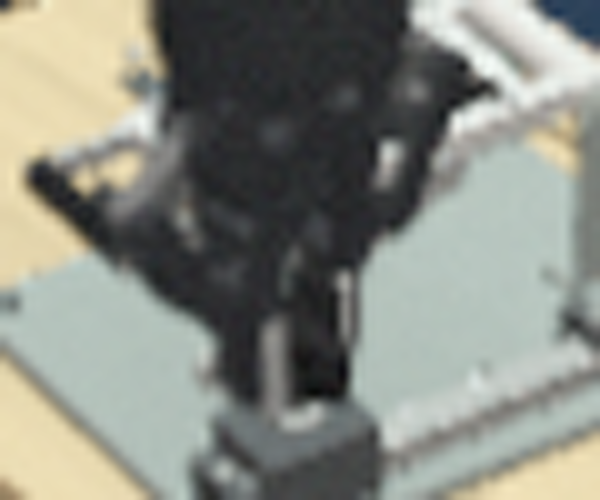

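Emit:
jog_arm(moves="0 0.03 0 0 16; 0 0.03 0 0 16; 0 0 0 0 16; 0 0 0 0 16")

```text
t: 6.05
position: [454.7, 72.2, 115.5]
ee_rot: [-2.149, -2.29, 0.002]
contact_force: [-6.0, -0.9, 5.0]
grip_width: 0.23
grasp_force: 20.9
```

Emit:
jog_arm(moves="0 -0.02 0 0 26; 0 0 0 0 26; 0 0 0 0 26; 0 0 -0.1 0 26; 0 0 -0.1 0 26; 0 0 0 0 26; 0 0 0 0 20; 0 0 0 0 16; 0 0 0 0 12; 0 0 0 0 8; 0 0 0 0 8")

```text
t: 7.15
position: [454.6, 72.2, 125.5]
ee_rot: [-2.15, -2.291, 0.0]
contact_force: [-3.7, -0.5, 9.3]
grip_width: 0.202
grasp_force: 19.8
```

```bash
python3 - <<'E'
from h import *
o=arm.get_obs(); print({k:np.round(o[k],3) for k in("t","position","ee_rot","contact_force","torque","grip_width","grasp_force")})
E
```

```text
{'t': np.float64(7.15), 'position': array([454.618,  72.244, 125.459]), 'ee_rot': array([-2.15 , -2.291,  0.   ]), 'contact_force': array([-3.749, -0.452,  9.254]), 'torque': array([-0.068,  0.548, -0.02 ]), 'grip_width': np.float64(0.202), 'grasp_force': np.float64(19.82)}
```

Emit:
jog_arm(moves="0 0 0 0 8; 0 0 0 0 8; 0 0 0 0 8", force=50)

```text
t: 7.45
position: [454.7, 72.3, 125.6]
ee_rot: [-2.15, -2.291, 0.0]
contact_force: [-3.3, 0.5, 12.4]
grip_width: 0.183
grasp_force: 48.8
```

Emit:
jog_arm(moves="0 0 0 -0.5 8; 0 0 0 -0.5 8; 0 0 0 -0.5 8; 0 0 0 0 8")

```text
t: 7.85
position: [454.4, 72.2, 125.5]
ee_rot: [-1.961, -2.454, 0.001]
contact_force: [-4.8, -0.3, 12.7]
grip_width: 0.181
grasp_force: 48.9
```

```bash
python3 - <<'E'
from h import *
o=arm.get_obs(); print({k:np.round(o[k],3) for k in("t","position","ee_rot","contact_force","torque","grip_width","grasp_force","joint_positions")}); R=cv2.Rodrigues(o["ee_rot"])[0]; print(np.degrees(np.arctan2(R[1,1],R[0,1])))
E
```

```text
{'t': np.float64(7.85), 'position': array([454.372,  72.192, 125.507]), 'ee_rot': array([-1.961e+00, -2.454e+00,  1.000e-03]), 'contact_force': array([-4.843, -0.325, 12.652]), 'torque': array([-0.1  ,  0.912, -0.074]), 'grip_width': np.float64(0.181), 'grasp_force': np.float64(48.931), 'joint_positions': array([ 0.092,  0.376,  2.124, -0.   ,  0.643, -0.131])}
12.739834173715257
```

Emit:
jog_arm(moves="0 0 0 -0.8 8; 0 0 0 -0.8 8; 0 0 0 -0.8 8; 0 0 0 -0.8 8; 0 0 0 -0.8 8; 0 0 0 0 8")

```text
t: 8.45
position: [453.7, 71.9, 125.3]
ee_rot: [-1.406, -2.808, 0.002]
contact_force: [-7.4, -4.0, 13.8]
grip_width: 0.183
grasp_force: 49.1
```

```bash
python3 - <<'E'
from h import *
o=arm.get_obs(); print({k:np.round(o[k],3) for k in("t","position","contact_force","torque","grip_width","grasp_force","joint_positions")}); R=cv2.Rodrigues(o["ee_rot"])[0]; print(np.degrees(np.arctan2(R[1,1],R[0,1])))
I,D=arm.grab_frame("scene"); u,v=272,215; np.savez("scene3.npz",I=I,D=D)
cv2.imwrite("pics/c4.png",cv2.resize(I[v-25:v+25,u-30:u+30],None,fx=10,fy=10,interpolation=cv2.INTER_CUBIC))
E
```

```text
{'t': np.float64(8.45), 'position': array([453.731,  71.947, 125.346]), 'contact_force': array([-7.382, -4.035, 13.77 ]), 'torque': array([-0.693,  1.297, -0.083]), 'grip_width': np.float64(0.183), 'grasp_force': np.float64(49.131), 'joint_positions': array([ 0.091,  0.376,  2.124, -0.   ,  0.644, -0.551])}
36.819526823169866
```

View pics/c4.png

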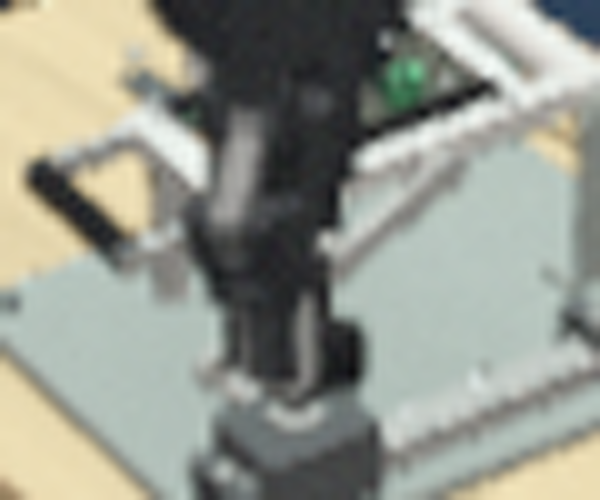

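The wing end is visible at (345,350) and has swung rearward with the fingers, so the knob is turning with them. I'll continue.

Emit:
jog_arm(moves="0 0 0 -0.9 8; 0 0 0 -0.9 8; 0 0 0 -0.9 8; 0 0 0 -0.9 8; 0 0 0 -0.9 8; 0 0 0 0 8")

```text
t: 9.1
position: [453.3, 71.5, 125.3]
ee_rot: [-0.71, -3.058, 0.003]
contact_force: [-8.7, -9.6, 15.5]
grip_width: 0.182
grasp_force: 49.5
```

Emit:
jog_arm(moves="0 0 0 -0.9 8; 0 0 0 -0.9 8; 0 0 0 -0.9 8; 0 0 0 -0.9 8; 0 0 0 -0.4 8; 0 0 0 0 8; 0 0 0 0 8")

```text
t: 9.8
position: [453.1, 70.9, 125.3]
ee_rot: [-0.064, -3.138, 0.003]
contact_force: [-10.0, -16.8, 17.2]
grip_width: 0.184
grasp_force: 49.9
```

```bash
python3 - <<'E'
from h import *
o=arm.get_obs(); print({k:np.round(o[k],3) for k in("t","position","contact_force","torque","grip_width","grasp_force","joint_positions")}); R=cv2.Rodrigues(o["ee_rot"])[0]; print(np.degrees(np.arctan2(R[1,1],R[0,1])))
E
```

```text
{'t': np.float64(9.8), 'position': array([453.123,  70.939, 125.269]), 'contact_force': array([ -9.978, -16.828,  17.158]), 'torque': array([-3.22 ,  1.56 , -0.131]), 'grip_width': np.float64(0.184), 'grasp_force': np.float64(49.912), 'joint_positions': array([ 0.09 ,  0.376,  2.125, -0.003,  0.644, -1.438])}
87.67217055914294
```

Emit:
jog_arm(moves="0 0 0 0 20; 0 0 0 0 28; 0 0 0 0 28; 0 0 -0.1 0 28; 0 0 -0.3 0 28; 0 0 -0.3 0 28; 0 0 -0.3 0 28; 0 0 -0.3 0 28; 0 0 -0.3 0 28; 0 0 -0.3 0 28; 0 0 0 0 28", force=20)

```text
t: 10.9
position: [456.0, 72.5, 222.2]
ee_rot: [0.065, 3.138, 0.001]
contact_force: [-0.4, 0.1, 0.1]
grip_width: 0.327
grasp_force: 0.0
```

Emit:
jog_arm(moves="0 0 0 0.9 26; 0 0 0 1 26; 0 0 0 1 26; 0 0 0 1 26; 0 0 0 1 26; 0 0 0 1 26; 0 0 0 1 26; 0 0 0 1 26; 0 0 0 1 26; 0 0 0 1 26; 0 0 0 1 26; 0 0 0 1 26")

```text
t: 12.1
position: [454.6, 72.3, 219.8]
ee_rot: [-1.891, -2.508, 0.001]
contact_force: [-0.7, 0.7, -0.1]
grip_width: 0.305
grasp_force: 0.0
```

Emit:
jog_arm(moves="0 0 0 1 26; 0 0 0 1 26; 0 0 0 1 26; 0 0 0 0.6 26; 0 0 0 0 26; 0 0 0 0 26")

```text
t: 12.7
position: [454.7, 72.3, 220.0]
ee_rot: [-2.321, -2.117, 0.0]
contact_force: [-0.3, -0.2, 0.1]
grip_width: 0.306
grasp_force: 0.0
```

```bash
python3 - <<'E'
from h import *
o=arm.get_obs(); print({k:np.round(o[k],3) for k in("t","position","contact_force","torque","grip_width")}); R=cv2.Rodrigues(o["ee_rot"])[0]; print(np.degrees(np.arctan2(R[1,1],R[0,1])))
print("tool shift/50:",R.T@(np.array([444.7,161.5,210])-o["position"])/50)
I,D=arm.grab_frame("scene"); u,v=268,210; np.savez("scene4.npz",I=I,D=D)
I2,D2=arm.grab_frame("top"); np.savez("top4.npz",I=I2,D=D2)
cv2.imwrite("pics/c5.png",np.hstack([cv2.resize(I[v-35:v+35,u-28:u+28],None,fx=7,fy=7,interpolation=cv2.INTER_CUBIC),cv2.resize(I2[185:255,262:318],None,fx=7,fy=7,interpolation=cv2.INTER_CUBIC)]))
E
```

```text
{'t': np.float64(12.7), 'position': array([454.664,  72.279, 220.014]), 'contact_force': array([-0.321, -0.198,  0.146]), 'torque': array([0.027, 0.013, 0.081]), 'grip_width': np.float64(0.306)}
-5.2484729112588395
tool shift/50: [ 1.7587222  -0.3615894   0.20032983]
```

View pics/c5.png

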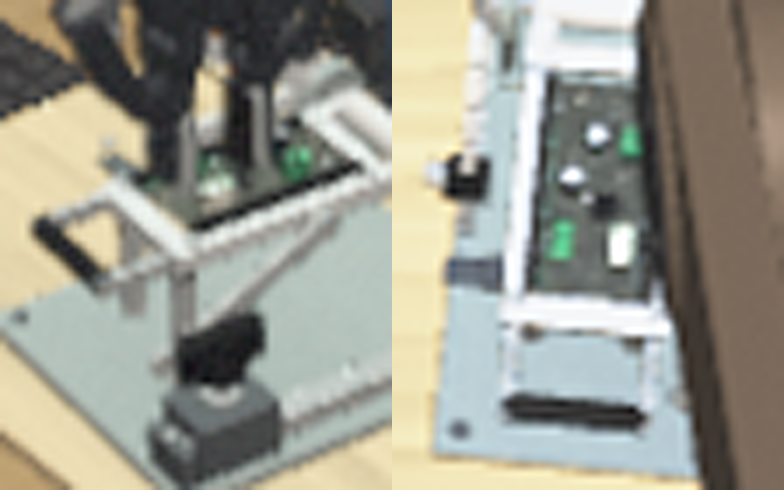

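The wing now runs front to rear, from (180,375) to (265,340), so the clamp is loosened by about 84°. The bar is unchanged, so I'll go there.

Emit:
jog_arm(moves="0.22 -0.045 0 0 26; 0.22 -0.045 0 0 26; 0.22 -0.045 0 0 26; 0.22 -0.045 0 0 26; 0.22 -0.045 0 0 26; 0.22 -0.045 0 0 26; 0.22 -0.045 0 0 26; 0.22 -0.045 0 0 26; 0 0 0.3 0 26; 0 0 0.3 0 26; 0 0 0.3 0 26; 0 0 0 0 26")

```text
t: 14.0
position: [444.0, 161.7, 173.9]
ee_rot: [-2.322, -2.114, 0.004]
contact_force: [0.4, -0.1, -0.2]
grip_width: 0.304
grasp_force: 0.0
```

Emit:
jog_arm(moves="0 0 0.2 0 26; 0 0 0.2 0 26; 0 0 0.2 0 26; 0 0 0.2 0 26; 0 0 0.2 0 26; 0 0 0.18 0 26; 0 0 0 0 26; 0 0 0 0 26")

```text
t: 14.8
position: [445.0, 161.5, 116.1]
ee_rot: [-2.323, -2.115, 0.001]
contact_force: [0.5, 0.4, -0.0]
grip_width: 0.306
grasp_force: 0.0
```

Emit:
jog_arm(moves="0 0 0 0 20; 0 0 0 0 16; 0 0 0 0 12; 0 0 0 0 6; 0 0 0 0 6; 0 0 0 0 6")

```text
t: 15.4
position: [445.0, 161.6, 116.6]
ee_rot: [-2.323, -2.115, -0.0]
contact_force: [-3.4, 0.9, 6.3]
grip_width: 0.129
grasp_force: 19.7
```

```bash
cat > th.py <<'E'
from h import *
from scipy.optimize import least_squares
yw=-.092; hx=np.array([np.cos(yw),np.sin(yw),0]); hy=np.array([-hx[1],hx[0],0]); Z=np.array([0,0,1.])
bar=np.array([444.9,161.6,135]); H=bar+170*hx
pos=lambda th,r,y:H-r*np.cos(th)*hx+y*hy+r*np.sin(th)*Z
E
python3 - <<'E'
from th import *
a=np.load("top4.npz")["I"]; b=np.load("scene0.npz")["I"]; a0=np.load("top0.npz")["I"]
cb=dark(a,276,300,240,247,110)[0]; sb=dark(b,243,257,204,217,100)[0]
# bar middle: use only offset; dark() along-bar centroid ok
ot=cb-proj("top",bar); os=sb-proj("scene",bar); print("off",ot,os)
ms=dark(b,259,269,179,188,100)[0]
for h in(90,110,130):
  mt=dark(a,269,276,206,214,h)[0]; mt0=dark(a0,269,276,206,214,h)[0]; ms=dark(b,259,269,179,188,h)[0]; print(mt,mt0,ms)
  for r in(102,106,110):
    f=lambda p:np.r_[proj("top",pos(p[0],r,p[1]))+ot-mt,proj("scene",pos(p[0],r,p[1]))+os-ms]
    s=least_squares(f,[.55,52]); print(h,r,s.x.round(3),s.fun.round(2))
    g=least_squares(lambda p:f([p[0],52])[:2],[.55]); q=least_squares(lambda p:f([p[0],52])[2:],[.55]); print("   top,scene only y52",g.x,q.x)
print(b[178:190,256:272].max(2)); print(a[203:217,264:280].max(2))
E
```

```text
off [-0.61659791  0.95086751] [-0.44172265 -0.48202509]
[272.13594233 210.50978373] [272.15662651 210.51405622] [263.325      183.45147059]
90 102 [ 0.489 48.877] [ 1.11  0.55 -1.59 -1.05]
   top,scene only y52 [0.50778005] [0.46970055]
90 106 [ 0.513 47.469] [ 1.51  1.1  -2.01 -1.72]
   top,scene only y52 [0.54978199] [0.477139]
90 110 [ 0.535 46.077] [ 1.91  1.63 -2.42 -2.41]
   top,scene only y52 [0.58715307] [0.48429072]
[272.24343832 210.48950131] [272.25769231 210.49358974] [263.29883946 183.44970986]
110 102 [ 0.49  48.681] [ 1.07  0.56 -1.52 -1.04]
   top,scene only y52 [0.50883844] [0.46942844]
110 106 [ 0.513 47.274] [ 1.47  1.11 -1.95 -1.71]
   top,scene only y52 [0.55076361] [0.47686785]
110 110 [ 0.535 45.883] [ 1.88  1.65 -2.36 -2.39]
   top,scene only y52 [0.58807007] [0.48402063]
[272.27461859 210.50069348] [272.27825692 210.50522015] [263.23673469 183.38843537]
130 102 [ 0.49  48.717] [ 1.03  0.54 -1.46 -0.99]
   top,scene only y52 [0.50843825] [0.47061964]
130 106 [ 0.514 47.311] [ 1.43  1.09 -1.89 -1.67]
   top,scene only y52 [0.55040095] [0.47802178]
130 110 [ 0.5
[... 1128 characters left out ...]
 226 221 216 212 215 215 202]
 [245 245 245 234 240 236 136  79 199 198 134 143 196 216 215 195]
 [244 245 240 223 221 154  47 107 209 182  73  59 180 219 215 216]
 [242 243 235 228 239 182  54  98 186 157  58  65 183 220 215 230]
 [238 237 225 212 224 160  38  42  41  40  41  74 184 219 216 233]
 [239 239 224 205 195 129  44  46  42  45  42  98 188 217 213 240]
 [240 241 242 245 223 112  29  33  38  41  38 109 192 217 213 247]
 [242 242 242 244 238 195 140 105  90  82  88 145 202 217 208 246]
 [242 242 242 243 245 250 245 199 162 151 173 182 201 217 186 245]
 [243 243 243 243 243 245 242 205 167 171 207 219 215 215 203 247]
 [244 244 244 244 244 246 230 171 145 170 210 216 214 215 201 247]]
```

Emit:
jog_arm(moves="0 0.001 -0.085 0 6; 0 0.003 -0.085 0 6; 0 0.005 -0.085 0 6; 0 0.007 -0.085 0 6; 0 0 0 0 6")

```text
t: 15.9
position: [445.8, 161.4, 133.8]
ee_rot: [-2.323, -2.115, -0.0]
contact_force: [-2.7, 2.2, -2.9]
grip_width: 0.128
grasp_force: 19.7
```

```bash
python3 - <<'E'
import numpy as np
t=np.linspace(.1,.46,13); print(np.c_[np.diff(170*(1-np.cos(t))),-np.diff(170*np.sin(t))].round(2)/50)
E
```

```text
[[ 0.0118 -0.1014]
 [ 0.0148 -0.101 ]
 [ 0.0178 -0.1004]
 [ 0.0208 -0.0998]
 [ 0.0238 -0.0992]
 [ 0.0268 -0.0984]
 [ 0.0296 -0.0976]
 [ 0.0326 -0.0966]
 [ 0.0354 -0.0956]
 [ 0.0384 -0.0946]
 [ 0.0412 -0.0934]
 [ 0.044  -0.092 ]]
```

Emit:
jog_arm(moves="0 0.012 -0.101 0 6; 0 0.015 -0.101 0 6; 0 0.018 -0.1 0 6; 0 0.021 -0.1 0 6; 0 0.024 -0.099 0 6; 0 0.027 -0.098 0 6; 0 0.03 -0.098 0 6; 0 0.033 -0.097 0 6; 0 0.035 -0.096 0 6; 0 0 0 0 6; 0 0 0 0 6")

```text
t: 17.0
position: [455.7, 160.4, 178.1]
ee_rot: [-2.322, -2.114, 0.002]
contact_force: [-7.2, 3.3, 0.4]
grip_width: 0.13
grasp_force: 19.8
```

```bash
cat > snap.py <<'E'
import sys; from th import *
k=sys.argv[1]; o=arm.get_obs()
g=o["position"]+[0,0,18.9]; d=g-H; print(o["t"],o["position"].round(2),o["contact_force"].round(1),"r",np.hypot(d@hx,d[2]),"th",np.arctan2(d[2],-d@hx))
for n in("scene","top"):
    I,D=arm.grab_frame(n); np.savez(f"{n}{k}.npz",I=I,D=D)
E
python3 snap.py 5
```

```text
17.0 [455.68 160.44 178.09] [-7.2  3.3  0.4] r 170.80405214773637 th 0.37141056582310766
```

Emit:
jog_arm(moves="0 0.038 -0.095 0 6; 0 0.041 -0.093 0 6; 0 0 0 0 6; 0 0 0 0 6")

```text
t: 17.5
position: [459.4, 160.1, 187.4]
ee_rot: [-2.322, -2.114, 0.003]
contact_force: [-9.8, 3.5, 1.0]
grip_width: 0.13
grasp_force: 20.1
```

```bash
python3 snap.py 6
python3 - <<'E'
from h import *
T=[];f=9
for k in("0","5","6"):
    b=np.load(f"scene{k}.npz")["I"][174:206,248:276]; a=np.load(f"top{k}.npz")["I"][200:232,262:290]
    T.append(np.vstack([cv2.resize(x,None,fx=f,fy=f,interpolation=cv2.INTER_CUBIC) for x in(b,a)]))
cv2.imwrite("pics/c6.png",np.hstack(T)[:600,:800]); print(np.hstack(T).shape)
E
```

```text
17.5 [459.35 160.07 187.44] [-9.8  3.5  1. ] r 171.05402873577395 th 0.430206949753734
(576, 756, 3)
```

View pics/c6.png

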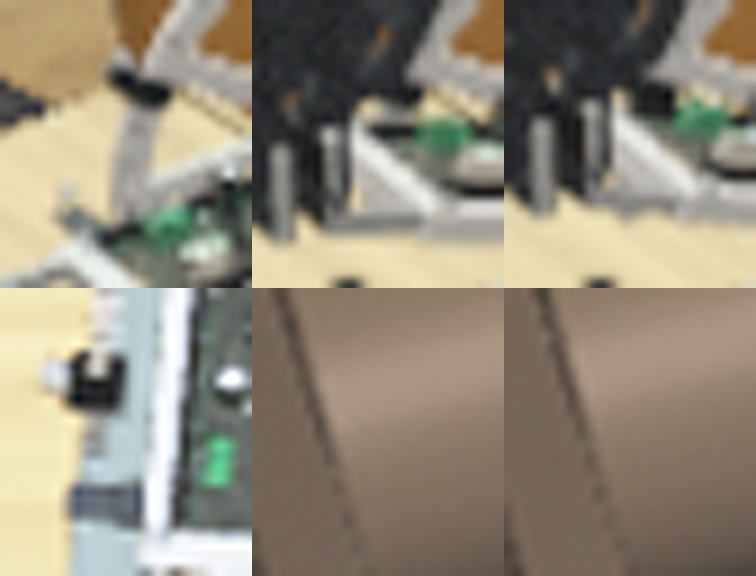

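The last picture shows that at tilts 0.37 and 0.43 the gripper hides the pointer in the scene view and the arm hides it in the top view. The angle therefore has to come from the folded frames, using bar, pointer and marker, so I'll refine those numerically.

```bash
python3 - <<'E'
from th import *
b=np.load("scene4.npz")["I"]; np.set_printoptions(linewidth=200)
print("bar scene 243..258 x 203..219"); print(b[203:219,243:259].max(2))
b=np.load("scene0.npz")["I"]
print("pointer scene 250..264 x 190..206"); print(b[190:206,250:264].max(2))
a=np.load("top4.npz")["I"]; print("pointer top 266..281 x 219..229"); print(a[219:229,266:281].max(2))
print("proj bar",proj("scene",bar),proj("top",bar),"ptr",proj("scene",pos(0,116,52)),proj("top",pos(0,116,52)))
E
```

```text
bar scene 243..258 x 203..219
[[236 237 238 235 234 234 230 229 227 209 197 192 183 214 237 240]
 [233 236 238 225 227 222 209 196 193 167 128 131 136 157 211 235]
 [234 222 210 175 195 190 176 139 133 139 161 195 186 153 153 207]
 [233 188 100  76 132 132 133 161 151 192 211 233 228 178 135 148]
 [232 155  61  48  58  85 156 207 208 231 236 236 236 193 120 134]
 [233 165  61  45  45  49 153 214 233 236 236 236 236 204 130 137]
 [232 209 143  67  39  45  50 151 203 231 236 236 236 217 154 131]
 [231 232 208 146  59  46  49  48 114 199 229 236 237 217 153 133]
 [226 229 232 209 166  86  42  41  46 116 197 228 235 217 153 133]
 [226 226 228 231 221 173  87  42  49  47 116 197 214 206 145 146]
 [227 226 225 228 231 220 170  85  35  45  52 119 155 196 182 170]
 [228 229 227 226 227 230 218 165  83  47  77 101 131 191 194 165]
 [228 229 228 228 226 221 219 194 161  95  89 126 136 144 137 135]
 [230 230 218 220 214 202 204 198 197 165 103 118 132 147 127 130]
 [222 219 193 199 196 196 194 195 195 196 166 154 165 177 132 128]
 [196 205 199 198 195 195 197 196 196 195 196 185 192 194 149 131
[... 1069 characters left out ...]
48 248]
 [244 244 245 247 224 200 218 219 219 215 211 205 235 249 247]
 [244 245 247 239 187 175 194 204 200 183 165 153 246 252 236]
 [244 245 248 203 119 118 119 119 103 113 120 116 247 253 237]
 [244 245 242 178 123 126 125 126 115 116 123 109 245 253 227]
 [240 242 236 170 116 121 124 125 115 118 124 101 247 254 228]
 [240 242 238 187 136 155 148 144 127 110 111 111 243 254 223]
 [241 242 245 229 208 227 207 199 182 138 127 127 216 246 201]
 [242 242 245 223 200 222 218 218 219 220 220 203 226 235 211]
 [242 243 244 226 203 218 216 216 216 215 215 217 240 243 240]]
proj bar [249.48149934 210.82117373] [288.50545297 242.47909595] ptr [255.36577729 197.62177322] [272.15458885 222.31466683]
```

```bash
python3 - <<'E'
from th import *
np.set_printoptions(linewidth=200,suppress=True)
ot=np.array([-.62,.95]); os=np.array([-.42,-.35])
for mt in((272.1,210.5),(272.1,210.0)):
  for ms in((263.3,183.45),(262.9,183.3)):
    f=lambda p:np.r_[proj("top",pos(*p))+ot-mt,proj("scene",pos(*p))+os-ms]
    s=least_squares(f,[.5,105,52]); g=least_squares(lambda p:f([p[0],p[1],52]),[.5,105]); print(mt,ms,s.x.round(3),s.fun.round(2),g.x.round(3),g.fun.round(2))
for n,(u0,u1,v0,v1) in(("top",(268,278,205,215)),("scene",(258,269,179,188))):
    Z=[]; 
    for k in("0","4") if n=="top" else ("0",):
        Z.append(cloud(n,np.load(n+k+".npz")["D"])[v0:v1,u0:u1])
    P=np.mean(Z,0); d=P-H; print(n,"z"); print(P[...,2].round().astype(int)); print("fwd"); print((-(d@hx)).round().astype(int)); print("y"); print((d@hy).round().astype(int))
E
```

```text
(272.1, 210.5) (263.3, 183.45) [ 0.444 94.663 51.685] [ 0.33 -0.58 -0.74  0.19] [ 0.443 94.458] [ 0.23 -0.61 -0.76  0.2 ]
(272.1, 210.5) (262.9, 183.3) [ 0.45  95.634 51.854] [ 0.25 -0.43 -0.55  0.14] [ 0.449 95.539] [ 0.2  -0.44 -0.56  0.14]
(272.1, 210.0) (263.3, 183.45) [ 0.446 93.592 52.052] [ 0.24 -0.42 -0.53  0.13] [ 0.446 93.627] [ 0.26 -0.41 -0.53  0.13]
(272.1, 210.0) (262.9, 183.3) [ 0.451 94.566 52.221] [ 0.15 -0.26 -0.34  0.09] [ 0.453 94.711] [ 0.23 -0.24 -0.32  0.08]
top z
[[ 56  61  58  58 199 200  72  77  69  74]
 [ 58  56  60  58 194 193  69  74  73 832]
 [ 59  59 180 180 194 191 185  73  74  75]
 [183 178 180 184 190 182 182 182  72  71]
 [186 185 184 183 188 185 185 182  70  76]
 [183 185 185 186 186 184 187 183  72  74]
 [181 182 186 189 189 187 187 184  71  74]
 [ 58 185 188 184 187 183 186  70  71  71]
 [ 59 186 184 187 186 188 185  73  71  72]
 [ 60  61  61 167 164 133  74  75  75  74]]
fwd
[[ 49  50  49  48  80  80  51  51  49  50]
 [ 52  52  52  51  81  81  53  54  53 222]
 [ 56  55  81  81  84  83  82  57  57  57]
 [ 86  84  84  85  86  84  84  83  59  59]
 
[... 1176 characters left out ...]
7  96  92  93  86  84  79  78  72  72]
 [-53 -56  96  93  92  93  87  80  78  73  68]
 [-44   0  94  97  96  96  89  87  81 -24 -22]
 [  4   2  -1  95  95  94  88  83  81 -19 -28]
 [ 10   7   3  -1  95  89  87  84  80 -18 -20]
 [ 10   9   6  93  97  89  87  83 -13 -17 -17]]
y
[[336 340 333 282 278 270 270  47  47  44  48]
 [330 334 326  64 282 270  52  48  46  47  46]
 [331 321  64  61  59 271  51  52  46  45  47]
 [319  57  53  52  45  50  48  50  45  48  43]
 [313 311  52  52  47  40  42  48  46  47  48]
 [299 219  56  46  40  35  40  36  41 202 192]
 [219 215 214  49  42  38  41  44  40 194 201]
 [209 208 208 206  43  46  44  42  43 192 189]
 [210 204 202  52  39  46  43  44 191 192 184]]
```

```bash
python3 - <<'E'
from th import *
ot=np.array([-.7,.95])
for os in((-.42,-.35),(0,.1),(.4,.2),(.2,.6)):
  for mt in((272.1,210.5),(272.1,210.0)):
   for ms in((263.3,183.45),(262.9,183.3)):
    f=lambda p:np.r_[proj("top",pos(*p))+ot-mt,proj("scene",pos(*p))+np.array(os)-ms]
    g=least_squares(lambda p:f([p[0],p[1],52]),[.5,105]); c=least_squares(lambda p:f([p[0],101,52]),[.5]); v=least_squares(lambda p:f([p[0],101,52])[3:],[.5])
    print(os,mt[1],ms,"th,r",g.x.round(3),g.fun.round(2),"| r101",c.x.round(3),"v only",v.x.round(3))
E
```

```text
(-0.42, -0.35) 210.5 (263.3, 183.45) th,r [ 0.443 94.434] [ 0.15 -0.61 -0.75  0.2 ] | r101 [0.481] v only [0.444]
(-0.42, -0.35) 210.5 (262.9, 183.3) th,r [ 0.449 95.516] [ 0.12 -0.45 -0.55  0.15] | r101 [0.481] v only [0.449]
(-0.42, -0.35) 210.0 (263.3, 183.45) th,r [ 0.446 93.603] [ 0.18 -0.42 -0.52  0.14] | r101 [0.489] v only [0.444]
(-0.42, -0.35) 210.0 (262.9, 183.3) th,r [ 0.452 94.687] [ 0.15 -0.25 -0.32  0.08] | r101 [0.489] v only [0.449]
(0, 0.1) 210.5 (263.3, 183.45) th,r [ 0.459 96.166] [ 0.11 -0.48 -0.59  0.16] | r101 [0.487] v only [0.459]
(0, 0.1) 210.5 (262.9, 183.3) th,r [ 0.465 97.255] [ 0.08 -0.31 -0.38  0.1 ] | r101 [0.486] v only [0.465]
(0, 0.1) 210.0 (263.3, 183.45) th,r [ 0.463 95.342] [ 0.14 -0.28 -0.35  0.09] | r101 [0.495] v only [0.459]
(0, 0.1) 210.0 (262.9, 183.3) th,r [ 0.469 96.434] [ 0.11 -0.11 -0.15  0.04] | r101 [0.495] v only [0.465]
(0.4, 0.2) 210.5 (263.3, 183.45) th,r [ 0.464 97.152] [ 0.08 -0.3  -0.37  0.1 ] | r101 [0.485] v only [0.463]
(0.4, 0.2) 210.5 (262.9, 183.3) th,r [ 0.47  98.241] [ 0.05 -0.14 -0.17  0.04] | r101 [0.485] v only [0.468]
(0.4, 0.2) 210.0 (263.3, 183.45) th,r [ 0.467 96.329] [ 0.11 -0.11 -0.14  0.03] | r101 [0.494] v only [0.463]
(0.4, 0.2) 210.0 (262.9, 183.3) th,r [ 0.473 97.422] [ 0.08  0.06  0.06 -0.02] | r101 [0.493] v only [0.468]
(0.2, 0.6) 210.5 (263.3, 183.45) th,r [ 0.476 97.596] [ 0.08 -0.45 -0.55  0.15] | r101 [0.495] v only [0.477]
(0.2, 0.6) 210.5 (262.9, 183.3) th,r [ 0.482 98.692] [ 0.05 -0.28 -0.35  0.09] | r101 [0.495] v only [0.482]
(0.2, 0.6) 210.0 (263.3, 183.45) th,r [ 0.48  96.779] [ 0.11 -0.25 -0.32  0.08] | r101 [0.503] v only [0.477]
(0.2, 0.6) 210.0 (262.9, 183.3) th,r [ 0.486 97.878] [ 0.08 -0.08 -0.11  0.03] | r101 [0.503] v only [0.482]
```

```bash
python3 - <<'E'
from th import *
np.set_printoptions(linewidth=220)
for k,t in(("5",.371),("6",.43)):
    b=np.load(f"scene{k}.npz")["I"]; print(k,"ptr pred",(proj("scene",pos(t,116,52))+[.2,.2]).round(1),(proj("scene",pos(t,116,58))+[.2,.2]).round(1),"mark@.475",(proj("scene",pos(.475,116,52))+[.2,.2]).round(1)); print("cols 254..273 rows 178..196"); print(b[178:196,254:274].max(2))
E
```

```text
5 ptr pred [257.1 186. ] [256.1 185.2] mark@.475 [258.3 182.6]
cols 254..273 rows 178..196
[[ 45  43  43  41  52  44  51  62 106  71  48  46  61 118 158 167 149 143 143 148]
 [ 38  48  41  42  53  52  62  85  84  56  48  47  99 147 164 183 157 144 142 143]
 [ 38  40  41  43  47  48  63  80  63  48  47  61 139 161 166 184 169 175 179 153]
 [ 45  43  42  41  47  52  66  63  56  48  51 103 155 165 164 164 173 187 191 172]
 [ 65  51  39  45  40  51  59  53  49  52  49 111 140 159 163 164 165 164 164 174]
 [ 72  54  46  51  43  47  46  47  46  50  41  62  85 135 162 193 180 167 166 164]
 [ 68  49  44  46  46  45  44  72  49  42  35  31  35 151 169 194 198 207 171 165]
 [ 57  51  52  44  47  71 162 173 129  83  61  47 109 206 209 184 191 211 206 201]
 [ 44  47  44  46  45 121 198 200 162 125 110 120 151 205 211 196 166 158 201 211]
 [ 39  41  45  55  57 160 166 143 123 113 115 131 134 162 156 147 163 148  99 151]
 [ 44  77 149 114  91 190 152  69  41  35  36  37  89 118 118 116 120 131  85  44]
 [ 40  85 175 139 109 212 199 154  85  74  85  88 109 126 119 119 118 144 116  96]
 [ 34  43 130
[... 1371 characters left out ...]
85  84 133 137 121 115 116 114  69]
 [ 31  36  36 132 110  95 209 232 216 183 130 113 113 124 121 116 116 123 148 147]
 [ 38  33  37 130 115  87 188 219 233 221 194 132 119 106 106 108 109 136 174 173]
 [ 44  32  40 125 110  80 177 191 216 232 230 190 154 125 116 111 103 158 182 163]
 [ 45  43  36 113 102  67 183 192 190 215 227 222 208 175 132 113  91 144 156 160]
 [ 48  44  47  98  98  87 177 192 192 188 206 221 230 219 176 118  76  72  95 110]
 [ 46  46  50  84  79 151 171 179 190 190 193 203 219 232 214 163 149 110  54  34]
 [ 61  40  44 108 107 170 176 159 181 184 187 188 202 221 230 201 188 167 176 156]
 [161 111  53 114 136 139 143 151 160 165 165 169 179 185 211 197 171 173 208 198]]
```

Emit:
jog_arm(moves="0 0.032 -0.08 0 6; 0 0.034 -0.08 0 6; 0 0 0 0 6; 0 0 0 0 6; 0 0 0 0 6")

```text
t: 18.1
position: [463.0, 159.7, 195.4]
ee_rot: [-2.322, -2.114, 0.002]
contact_force: [-7.7, 3.2, 1.1]
grip_width: 0.127
grasp_force: 20.0
```

```bash
python3 snap.py 7; python3 - <<'E'
from th import *
np.set_printoptions(linewidth=220)
b=np.load("scene7.npz")["I"]; print(b[176:194,254:274].max(2))
# frame tilt from depth: carrier surface points in scene + top
for n in("scene7","scene0"):
    P=cloud("scene",np.load(n+".npz")["D"]); d=P-H; f=-(d@hx); y=d@hy
    I=np.load(n+".npz")["I"].astype(int); m=(I.min(2)>150)&(abs(y)<38)&(f>-20)&(f<140)&(P[...,2]>120)&(P[...,2]<260)&(y<-15)
    A=np.c_[f[m],np.ones(m.sum())]; 
    for _ in range(5):
        c=np.linalg.lstsq(A,P[...,2][m],rcond=None)[0]; r=abs(P[...,2][m]-A@c); k=r<6; idx=np.argwhere(m)[~k]; m[tuple(idx.T)]=False; A=np.c_[f[m],np.ones(m.sum())]
    print(n,m.sum(),c,np.arctan(c[0]))
E
```

```text
18.1 [462.95 159.73 195.45] [-7.7  3.2  1.1] r 171.33420940715365 th 0.4815203938917219
[[ 42  47  57  48  43  45  46  56  59  56  53  53  69 163 167 163 165 163 148 148]
 [ 51  57  72  50  43  44  47  50  49  52  57  50 106 158 162 165 160 149 146 145]
 [ 46  62  69  48  45  42  48  47  47  62  52  84 141 145 160 169 151 144 146 143]
 [ 89  59  61  52  49  48  45  43  84 103 150 153 161 156 163 186 157 143 146 146]
 [112  67  43  44  51  49  45  68 129 130 189 179 166 167 167 186 169 175 178 156]
 [ 86  56  36  39  46  48  45  72 123 132 180 174 164 165 163 166 173 190 191 170]
 [ 41  41  48  98 110  67  45  35  45 104 141 143 146 158 163 164 163 163 165 173]
 [ 37  30  47 114 143  92  88 123  78  47  50  61  85 131 138 180 173 167 164 163]
 [ 49  36  31  39 132  98 114 168 110  43  37  41  38  70 116 182 164 156 148 145]
 [ 68  34  31  42 132 101 104 196 168  91  62  78  70  68 137 142 111 113 117 102]
 [ 77  40  32  42 133 108 107 213 217 183 129 107  97  93 151 136 119 118 120 125]
 [ 85  35  31  32 133 113 104 199 221 227 204 138 112  98 143 118 111 109 135 162]
 [ 86  44  39  42 131 112  96 185 204 221 230 204 166 125 117 103 106 101 162 177]
 [ 84  48  54  41 116 105  91 182 194 195 218 231 214 203 153 130 112 100 168 176]
 [ 82  43  45  46  83  99 114 174 191 195 196 215 226 234 202 162 112  79 120 127]
 [ 80  33  42  40 125 130 148 179 192 195 194 193 208 223 228 207 173 135  81  47]
 [135 149  84  39 143 145 153 176 175 175 178 180 188 202 221 231 215 181 139 114]
 [157 207 171 145 130 132 134 134 130 128 140 148 159 165 190 212 202 179 175 179]]
scene7 115 [  0.49027263 139.04835117] 0.45583547302301125
scene0 147 [-1.99503845e-03  1.38543400e+02] -0.001995035806191001
```

```bash
python3 -c "
from station import arm
print(arm.finish_job())"
```

```text
the job is handed in; nothing more can be done
None
```

I turned the clamp knob about 84° counter-clockwise, lifted the carrier to about 0.48 rad and handed the job in still holding the bar with the clamp loose; the pointer was hidden from both cameras at the end, so the 0.48 rad rests on earlier images and the arm position (my estimate, about ±0.02 rad), not on seeing it at the mark.

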